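Settle a hanging plaster head over the banding wheel

TASK

The plaster head hangs from the trolley of the bench gantry, held aside by a locking bolt. Pull the bolt fully out by its upright grip to free the head, move the trolley so that the head ends over the middle of the round banding wheel (not the square board), and take the swing out of it with the trolley until it hangs still there for a few seconds; then let go, leaving it still, the bolt out. Never touch the head or its counterweight, do not let it swing wildly, and leave the other things on the bench alone.

Things in the scene. Friction and masses are not known exactly. Their poses are not given: they have to be found in the camera images.
- gantry: Fixed grey steel bench gantry, turned by up to 7 degrees. Origin on the bench under the rail's middle; y axis along the rail, x axis away from the robot, to the side where the head hangs, z up. Rail: 22 mm square bar, 700 mm long, centre line 225 mm above the bench, on posts at y = +-345 mm with feet 160 x 60 mm.
- trolley (a joint): Trolley on the rail, nominal 1 kg (2 kg with all it carries). Value in m along gantry +y, 0 at the rail's middle, stops at +-0.265. Dry friction about 3 N, damping 3 N s/m: it stays where left, even with the head swinging. Block 90 mm long (y), 60 mm deep, top 285 mm above the bench; the bolt and the hanger's pivot are in its middle.
- lock (a joint): Locking bolt, 10 mm square steel bar sliding through the trolley along gantry x, 270 mm above the bench. Value in m: 0 in (start), grows as pulled towards the robot (gantry -x) to its stop at 0.040. Dry friction 2.5 N, no spring. In, its tip holds the hanger leaning at 0.29 rad; at about 0.02 it frees it at once. Pulled out it stays on the trolley, its grip being the trolley's handle.
- lock_grip (a point): Point to grip on the bolt's upright dark wooden grip, 298 mm above the bench. The grip is a block 28 mm (gantry x) by 26 mm (gantry y), from 257 to 321 mm above the bench, free on all sides and above; close the fingers along gantry y. It is in the trolley's middle, at gantry x = -84 mm minus joint lock.
- hanger (a joint): Swing angle in rad about gantry x of the hanger (steel bar with the head below and the counterweight above its pivot): 0 plumb, positive with the head off to gantry +y. Nominal: acts as a simple pendulum 0.475 m long, angle'' = -(9.81 angle + trolley acceleration)/0.475, period 1.38 s (1.25 to 1.5 s, as masses vary). Almost undamped: left alone the swing takes 55 s to fall to a third.
- pivot (a point): The hanger's pivot on the trolley, in the trolley's middle, 225 mm above the bench, at gantry x = 70 mm. The hanger swings in the gantry's y-z plane only; with head and counterweight it has nominally 0.91 kg, its centre of mass 31 mm below the pivot, 0.0135 kg m2 about the pivot.
- head: White plaster portrait head on a round foot, 105 mm tall, foot 72 mm across, 0.5 kg, fixed under the hanger bar. Origin at the middle of the foot's underside, 175 mm below the pivot; z runs up the hanger.
- head_foot (a point): Middle of the underside of the head's foot, 175 mm below the pivot, 50 mm above the bench when it hangs plumb.
- counterweight: Dark steel disc, 48 mm across, 30 mm thick, 0.35 kg nominal, on the upper end of the hanger, 105 mm above the pivot. Origin at its centre.
- wheel: Round aluminium banding wheel (sculptor's turntable), 136 mm across, 30 mm high, fixed. Origin in the middle of its underside. It stands under the path of the head (gantry x = 70 mm).
- wheel_top (a point): Middle of the wheel's top, 30 mm above the bench. The head's foot passes 20 mm above it.
- board: Square wooden modelling board, 130 mm x 130 mm, 30 mm high, fixed, also under the path of the head; not the target. Origin in the middle of its underside.
- jar: Glass jar with steel lid, 72 mm across, 95 mm high, standing loose on the bench. Origin in the middle of its underside.
- tape: Roll of paper tape, 96 mm across, 24 mm high, lying loose on the bench. Origin in the middle of its underside.
- cartridge: White sealant cartridge, 50 mm across, 165 mm high, standing loose on the bench. Origin in the middle of its underside.
Things that resemble listed ones, but are neither listed nor needed, are in the scene too. What is shaped like the wheel but purple or turquoise is not meant.

How it is judged:
By the outcome, as a careful person would: the job done as asked, in the order asked, and still so for the second after the job is handed in, with the robot touching nothing.
It also fails if it takes over 45 s, if anything falls off the work surface, if the arm or the gripper's body presses on something with over 40 N, if the wrist force passes 120 N, or if a joint passes its speed limit or range.

ROBOT

A 6-joint arm with a two-finger parallel gripper is mounted at the origin on the work surface. World frame = base frame: x ahead of the robot, y to its left, z up, the work surface at z = 0. Lengths are in mm, angles in rad, forces in N, time in s.
With the tool pointing down it reaches from about 350 to 775 mm from the base axis. Payload 7.3 kg.
Tool frame: the origin (TCP) lies midway between the tips of the shut fingers; the grasp point (between the pads) lies 19 mm behind it; z points along the fingers, y is the line along which they close (so a half turn about z gives the same grasp; the last joint's range is limited). The gripper opens to 92 mm and grips with 3 to 60 N. Pads are 19 mm wide; open, the fingers measure 130 mm over their backs; the gripper's body (75 mm by 190 mm) begins 47 mm behind the grasp point.
Start: joints at [-1.405, 0.342, 1.524, -0, 1.275, -0.146], TCP at [161.078, -499.699, 226.741] pointing down, gripper open.
Joint ranges: [-2.53, 2.53], [-0.77, 2.02], [0.04, 2.7], [-1, 4.14], [0.28, 2.66], [-3.11, 3.11]. Speed limits (rad/s): [2.57, 2.57, 3.14, 3.14, 3.14, 3.14].

INTERFACE

Orientations are given as [roll, pitch, yaw] about the fixed x, y, z axes, in that order (R = Rz(yaw) Ry(pitch) Rx(roll)).
In Python, from plant import bot gives the robot as it stands.
- The arm moves only by the tool servo_tool, never from a script. Its argument "deltas" is a list of rows, each a list of 2 entries, a list of its own where there are three numbers: the shift along the tool's x, y, z in m, then the turn, a rotation vector about the tool's x, y, z in degrees. A call has 1 to 20 rows; each row shifts and turns the commanded pose from where the row before left it, along the tool's axes as they then stand; what a row does not reach is not made up. A row lasts 1/8 s, in which the tool goes at most 62.5 mm and 10.7 degrees, less where a joint would pass 70% of its speed; a pose out of reach is approached as far as the arm can. A call with a gripper value outside its range is refused whole. "fingers" is the opening, from 0 (shut) to 1 (fully open), set as the call begins (left out, the last holds). The fingers move at their own pace and stop on an object; the grip force is fixed at half the most. Time passes only in rows, so rows that do not move let the fingers close. It gives the time, the measured TCP pose, the force, the opening and the grip force at its end, in the units of the state.
- bot.get_obs(): the state, without advancing time (a new reading comes with each control period).
- bot.capture(name): name is "scene" or "top" or "wrist"; returns the picture (480x640x3 uint8, red, green, blue); there is no depth.
- bot.camera_model(name): a dict with "mtx" (3x3 intrinsics, pixels), "dist" ([k1, k2, p1, p2, k3] as OpenCV has them; the pictures are not rectified), "xyz" and "rotation" of the camera in the world. Camera axes: x right, y down, z forward; pixel columns grow to the right and rows downward; lengths in mm; the calibration is good to about 2 mm. A picture is of the moment at which its call begins: read the wrist's pose just before it. camera_model takes no time and is no camera call; for the wrist camera it gives the pose at the moment of the call.
- bot.close_job(): hands the job in; it is judged then, once.
The state is a dict: "time": time; "joint_positions": joint angles; "dq": joint speeds; "tau": joint torques, N m; "tool_pos": TCP position; "tcp_rot": TCP orientation; "contact_force": force on the tool from outside, world axes, zero at the start; "moment": the same for the moment, N m; "grip_width": finger opening in mm; "finger_force": force on a finger pad.
Only numpy, scipy, OpenCV 4.12 (cv2) and the standard library are available. Lean on these libraries where they do the work, as an engineer would, in place of code of your own. Each camera call takes 0.05 s, during which the arm holds its last target. There are 200 camera calls.

## Working session

There is one attempt and no reset: what is moved stays moved. The work goes in short steps, Python scripts to look and compute and a tool call to move; the robot and the scene stay as the last step left them, time stands still between calls to the robot, and variables do not carry over. Pictures are saved under pics/ and viewed, at most 10 in all, crops included, and the job is handed in when it is done.

Besides the shell and the picture viewer there is one more tool, called after ">>>" in YAML: its name, and indented under it one key for each argument. servo_tool: Moves the arm, as the interface text tells. Its arguments: {"type":"object","properties":{"deltas":{"type":"array"},"fingers":{"type":"number"}},"required":["deltas"]}

```bash
mkdir -p pics; ls
python3 - <<'E'
from plant import bot
import cv2
for n in("scene","top"):
    im=bot.capture(n); cv2.imwrite(f"pics/{n}0.png",im[:,:,::-1])
    print(n,bot.camera_model(n))
print(bot.get_obs())
E
```

```text
pics
scene {'mtx': array([[457.32311366,   0.        , 318.2049459 ],
       [  0.        , 457.32311366, 241.99086108],
       [  0.        ,   0.        ,   1.        ]]), 'dist': array([-0.09276151,  0.        ,  0.        ,  0.        ,  0.        ]), 'xyz': array([ 963.35453398, -556.81559522,  743.47139726]), 'rotation': array([-2.24549829,  0.02270564,  0.53951777])}
top {'mtx': array([[589.14401057,   0.        , 317.8651886 ],
       [  0.        , 589.14401057, 233.04723265],
       [  0.        ,   0.        ,   1.        ]]), 'dist': array([-0.00681209,  0.        ,  0.        ,  0.        ,  0.        ]), 'xyz': array([ 362.93117785,    2.66400936, 1459.6100941 ]), 'rotation': array([-2.93683865e+00, -2.69932734e-03, -1.67883229e+00])}
{'time': 0.1, 'joint_positions': array([-1.40495467e+00,  3.42661547e-01,  1.52492503e+00,  8.86419819e-06,
        1.27539391e+00, -1.45994269e-01]), 'dq': array([ 0.00143553, -0.00131739, -0.0017318 , -0.00159104,  0.00073252,
       -0.00078461]), 'tau': array([ 1.53541940e-03, -4.32005882e+01, -2.44693869e+01,  7.20076030e-02,
        5.26431471e-02, -4.73461262e-05]), 'tool_pos': array([ 161.03954254, -499.31001426,  226.10881071]), 'tcp_rot': array([-3.14022082e+00, -2.10282892e-04,  3.11833194e-01]), 'contact_force': array([-0.09918293, -0.03889708,  0.18238884]), 'moment': array([-0.02857627, -0.00079452,  0.00283642]), 'finger_force': 0.0, 'grip_width': 91.91074287373708}
```

View pics/scene0.png

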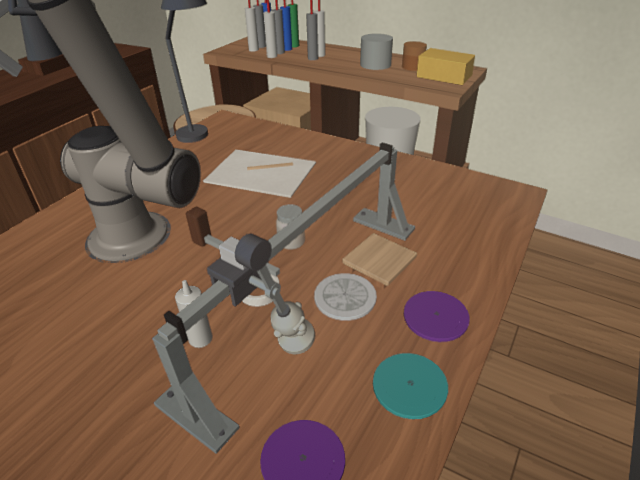

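View pics/top0.png

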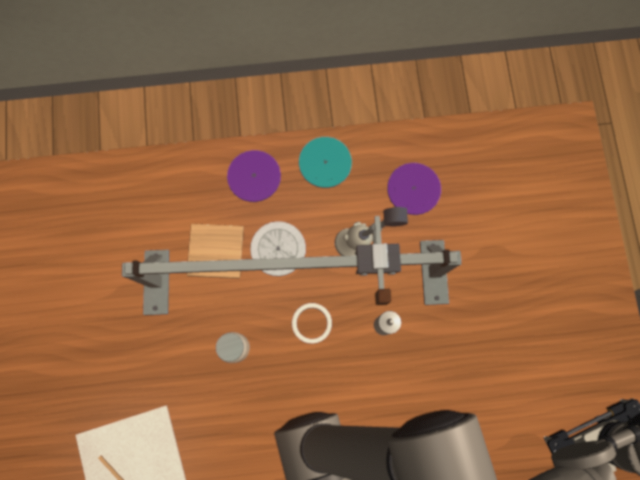

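Scene: aluminium wheel at (345,297), board (380,258), purple discs (436,316) and (303,457), turquoise disc (410,385), grip (198,226). Top: aluminium wheel (278,248), board (216,250), purple (254,176) and (414,189), turquoise (325,162), grip (383,297). The aluminium disc is the target: it is neither purple nor turquoise, it is round, and it lies under the head's path. An enlarged crop will confirm this.

Run:
```python
import cv2
t=cv2.imread("pics/top0.png"); s=cv2.imread("pics/scene0.png")
# top: x 110..470, y 210..330 x2.2 ; scene: x150..420,y 140..360
cv2.imwrite("pics/topc.png",cv2.resize(t[205:345,200:470],None,fx=2.95,fy=2.95,interpolation=cv2.INTER_CUBIC))
cv2.imwrite("pics/scenec.png",cv2.resize(s[190:370,150:410],None,fx=3,fy=3,interpolation=cv2.INTER_CUBIC))
```

```text
(no output)
```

View pics/topc.png

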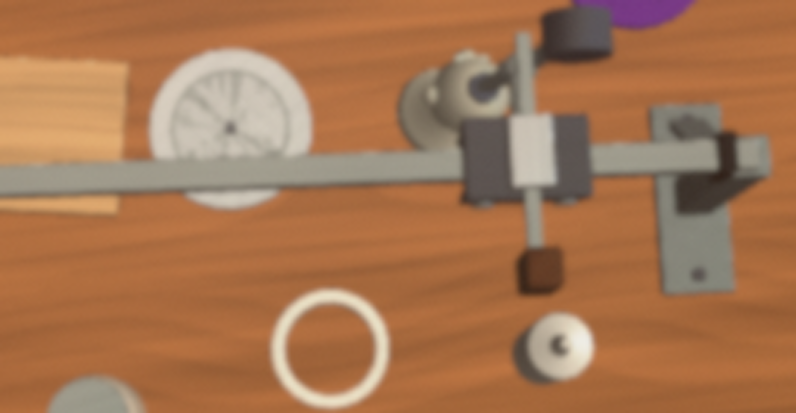

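View pics/scenec.png

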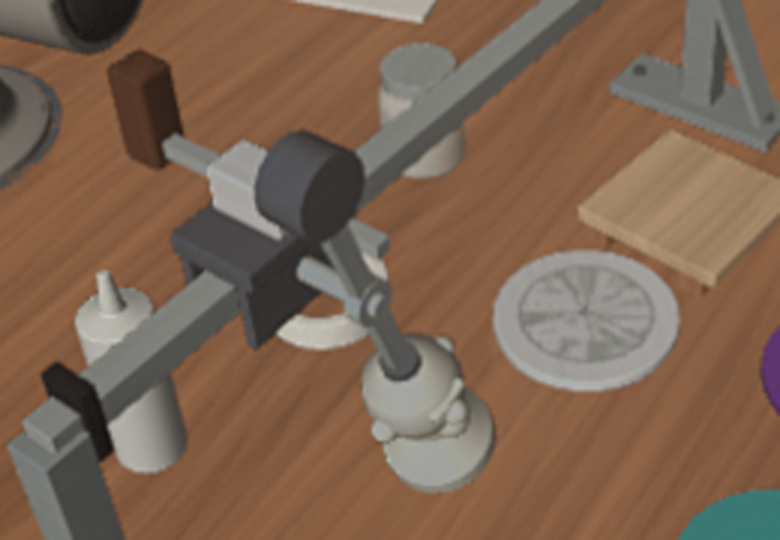

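The crop confirms it: grey aluminium wheel, hub at top-crop (231,127) and scene-crop (587,313). The grip's top face is centred at about (541,268) and (141,67).

```bash
cat > h.py <<'E'
import numpy as np, cv2
from scipy.optimize import least_squares
from scipy.spatial.transform import Rotation as R
from plant import bot
C={n:bot.camera_model(n) for n in("scene","top")}
def proj(n,P,c=None):
    c=c or C[n]; M=R.from_euler("xyz",c["rotation"]).as_matrix().T
    return cv2.projectPoints(np.atleast_2d(P).astype(float),cv2.Rodrigues(M)[0],-M@c["xyz"],c["mtx"],c["dist"])[0][:,0]
def tri(t,s,z=None):
    f=lambda p:np.r_[proj("top",p)[0]-t,proj("scene",p)[0]-s]
    r=least_squares(f,[450,0,100]); return r.x.round(1),r.fun.round(2)
def onz(n,px,z):
    return least_squares(lambda p:proj(n,[p[0],p[1],z])[0]-px,[450,0]).x.round(1)
E
python3 - <<'E'
from h import *
ct=lambda u,v:np.array([200+u/2.95,205+v/2.95]); cs=lambda u,v:np.array([150+u/3,190+v/3])
print("wheel",tri(ct(231,127),cs(587,313)),onz("top",ct(231,127),30),onz("scene",cs(587,313),30))
print("griptop",tri(ct(541,268),cs(141,67)),onz("top",ct(541,268),321),onz("scene",cs(141,67),321))
# gantry fit: params x0,y0,psi,q
def G(p,l): 
    c,s=np.cos(p[2]),np.sin(p[2]); l=np.array(l,float); return np.array([p[0]+c*l[0]-s*l[1],p[1]+s*l[0]+c*l[1],l[2]])
obs=[("top",(123,263),(11,350,236)),("top",(123,276),(-11,350,236)),
("top",ct(768,137),(11,-350,236)),("top",ct(768,177),(-11,-350,236)),
("scene",(154.5,336),(11,-350,236)) ]
obs=obs[:4]
def gp(p):
    o=[proj(n,G(p,l))[0]-u for n,u,l in obs]
    gt=[-84,p[3],321]
    o+=[proj("top",G(p,gt))[0]-ct(541,268),proj("scene",G(p,gt))[0]-cs(141,67)]
    return np.concatenate(o)
r=least_squares(gp,[450,0,0,-.2],x_scale=[1,1,.01,1],loss="soft_l1"); p=r.x; print(p,np.degrees(p[2]),gp(p).round(1))
w=onz("top",ct(231,127),30);d=w-p[:2];c,s=np.cos(p[2]),np.sin(p[2]);print("wheel in gantry",c*d[0]+s*d[1],-s*d[0]+c*d[1])
print("grip pt",G(p,[-84,p[3],298]))
E
```

```text
wheel (array([634.5,  70.7,  29. ]), array([-1.29, -1.37, -1.62,  0.38])) [630.6  67.8] [637.5  72.6]
griptop (array([ 463.5, -136.4,  316.5]), array([-1.46, -0.99, -1.47,  0.27])) [ 460.9 -138.4] [ 470.3 -139. ]
[ 5.57327549e+02  3.30448246e+01 -7.06142126e-02 -1.77131323e+02] -4.0458963566053034 [ 2.   0.8  1.7 -1.8 -2.7  0.3 -1.8 -3.  -0.4 -0.  -3.6 -1.9]
wheel in gantry 70.63767471330604 39.83833786987024
grip pt [ 461.03929309 -137.71839526  298.        ]
```

>>> servo_tool:
  deltas:
    - [[0,0,-0.045],[0,0,7.3]]
    - [[0,0,-0.045],[0,0,7.3]]
    - [[0,0,-0.045],[0,0,7.3]]
    - [[0,0,-0.045],[0,0,0]]
    - [[0.0274,-0.0382,0],[0,0,0]]
    - [[0.0274,-0.0382,0],[0,0,0]]
    - [[0.0274,-0.0382,0],[0,0,0]]
    - [[0.0274,-0.0382,0],[0,0,0]]
    - [[0.0274,-0.0382,0],[0,0,0]]
    - [[0.0274,-0.0382,0],[0,0,0]]
    - [[0.0274,-0.0382,0],[0,0,0]]
    - [[0.0274,-0.0382,0],[0,0,0]]
    - [[0.0274,-0.0382,0],[0,0,0]]
    - [[0.0274,-0.0382,0],[0,0,0]]
    - [[0,0,0],[0,0,0]]
    - [[0,0,0],[0,0,0]]
  fingers: 1

```text
time: 2.1
tool_pos: [461.0, -138.1, 406.4]
tcp_rot: [3.141, 0.001, -0.07]
contact_force: [0.6, 0.1, 0.0]
grip_width: 91.9
finger_force: 0.0
```

Run:
```python
from h import *
o=bot.get_obs(); print(o["time"],o["tool_pos"],o["tcp_rot"])
c=bot.camera_model("wrist"); im=bot.capture("wrist"); cv2.imwrite("pics/w1.png",im[:,:,::-1])
import pickle; pickle.dump(c,open("w1.pkl","wb")); print(c)
print(proj("wrist",[[461,-138,321],[631,68,30]],c))
```

```text
2.1 [ 460.96361829 -138.10773911  406.36561354] [ 3.14137622e+00  1.02624939e-03 -6.99939322e-02]
{'mtx': array([[393.8181881 ,   0.        , 324.11424951],
       [  0.        , 393.8181881 , 243.07280701],
       [  0.        ,   0.        ,   1.        ]]), 'dist': array([-0.07562731,  0.        ,  0.        ,  0.        ,  0.        ]), 'xyz': array([ 538.06337763, -143.47831349,  564.85114486]), 'rotation': array([ 2.85590137e+00, -4.50796419e-04, -1.64133319e+00])}
[[323.89356292 251.39431414]
 [154.8967667   67.94256397]]
```

View pics/w1.png

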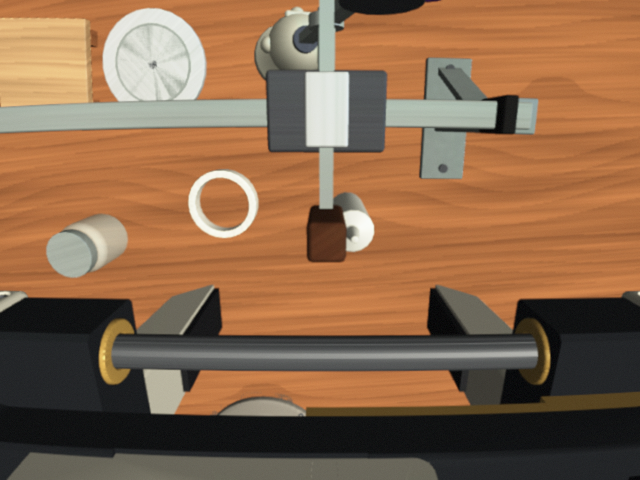

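The wrist view shows the grip's top face centred at (326,242), where (324,251) was predicted, so the grip is about 6 mm further in x. The wheel hub is at (152,65). Heights and gantry x (153 vs 154 mm) agree with the text. Next I descend and grip.

>>> servo_tool:
  deltas:
    - [[0.006,0.0005,0.02],[0,0,0]]
    - [[0,0,0.027],[0,0,0]]
    - [[0,0,0.027],[0,0,0]]
    - [[0,0,0.027],[0,0,0]]
    - [[0,0,0.026],[0,0,0]]
    - [[0,0,0],[0,0,0]]

```text
time: 2.9
tool_pos: [465.7, -139.5, 278.4]
tcp_rot: [-3.14, 0.004, -0.072]
contact_force: [-0.0, 0.3, 0.1]
grip_width: 91.5
finger_force: 0.0
```

>>> servo_tool:
  deltas:
    - [[0,0,0],[0,0,0]]
    - [[0,0,0],[0,0,0]]
    - [[0,0,0],[0,0,0]]
    - [[0,0,0],[0,0,0]]
  fingers: 0

```text
time: 3.4
tool_pos: [467.4, -138.9, 280.1]
tcp_rot: [3.141, -0.001, -0.07]
contact_force: [0.1, 0.2, -0.0]
grip_width: 56.5
finger_force: 0.0
```

>>> servo_tool:
  deltas:
    - [[0,0,0],[0,0,0]]
    - [[0,0,0],[0,0,0]]
    - [[0,0,0],[0,0,0]]
    - [[0,0,0],[0,0,0]]
    - [[0,0,0],[0,0,0]]

```text
time: 4.03
tool_pos: [467.2, -139.0, 279.7]
tcp_rot: [3.141, 0.0, -0.071]
contact_force: [0.4, -1.1, -0.7]
grip_width: 26.2
finger_force: 30.0
```

Run:
```python
from h import *
import pickle
o=bot.get_obs(); print({k:np.round(o[k],3) for k in("time","tool_pos","grip_width","finger_force","contact_force")})
im=bot.capture("scene"); pickle.dump((o,im),open("ref.pkl","wb"))
t=bot.get_obs()["time"]; print(t)
# refine gantry pose: grip at -84
p=-0.0703; ex=np.array([np.cos(p),np.sin(p)]); ey=np.array([-ex[1],ex[0]])
g=o["tool_pos"][:2]; piv=np.r_[g+154*ex,225]; E=lambda a:np.array([*(np.sin(a)*ey),-np.cos(a)])
pts=np.array([piv+r*E(0.29) for r in(0,175,-105)]); uv=proj("scene",pts); print(uv)
b=im[:,:,::-1].copy()
for u in uv: cv2.circle(b,tuple(int(x) for x in u.round()),2,(0,0,255),-1)
cv2.imwrite("pics/s1.png",cv2.resize(b[190:390,130:400],None,fx=2.9,fy=2.9))
```

```text
{'time': np.float64(4.025), 'tool_pos': array([ 467.219, -138.966,  279.694]), 'grip_width': np.float64(26.235), 'finger_force': np.float64(29.999), 'contact_force': array([ 0.392, -1.117, -0.706])}
4.075
[[272.89782421 290.55284251]
 [297.03722234 337.61197434]
 [253.61339774 252.70992784]]
```

View pics/s1.png

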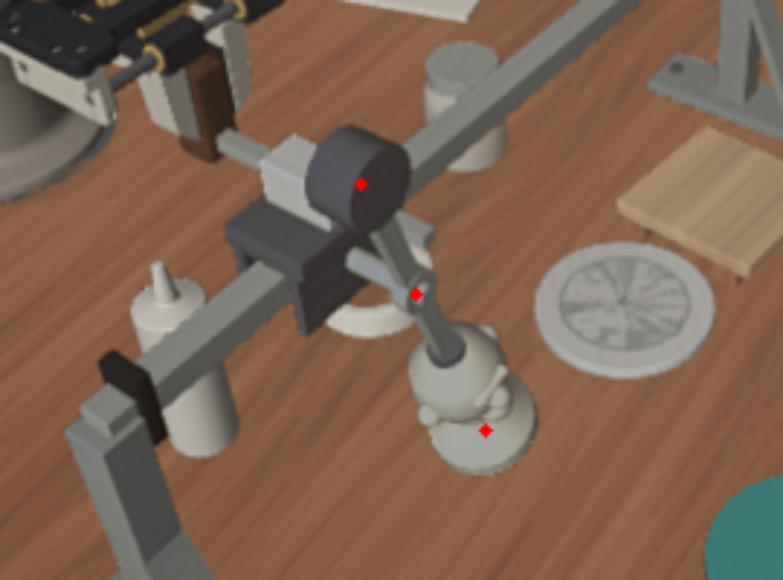

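The bolt grip is held (26.2 mm), and the projected pivot, foot and counterweight land correctly. Next I pull the bolt.

>>> servo_tool:
  deltas:
    - [[-0.0105,0,0],[0,0,0]]
    - [[-0.0105,0,0],[0,0,0]]
    - [[-0.0105,0,0],[0,0,0]]
    - [[-0.0095,0,0],[0,0,0]]
    - [[0,0,0],[0,0,0]]
    - [[0,0,0],[0,0,0]]

```text
time: 4.82
tool_pos: [426.9, -136.1, 279.9]
tcp_rot: [3.141, -0.003, -0.071]
contact_force: [6.9, -1.7, -3.9]
grip_width: 25.8
finger_force: 30.0
```

```bash
cat > track.py <<'E'
from h import *
import pickle,sys
p=-0.0703; ex=np.array([np.cos(p),np.sin(p)]); ey=np.array([-ex[1],ex[0]])
ref,rim=pickle.load(open("ref.pkl","rb")); g0=ref["tool_pos"][:2]
A=np.arange(-1.0,1.0,0.004); Rr=np.arange(60,172,1.5)
def polar(im,q):  # q: trolley shift along gantry y, mm
    piv=g0+154*ex+q*ey
    a,r=np.meshgrid(A,Rr); s=r*np.sin(a)
    P=np.stack([piv[0]+s*ey[0],piv[1]+s*ey[1],225-r*np.cos(a)],-1).reshape(-1,3)
    uv=proj("scene",P).reshape(*a.shape,2).astype(np.float32)
    hsv=cv2.cvtColor(im,cv2.COLOR_RGB2LAB)
    return cv2.remap(hsv,uv[...,0],uv[...,1],cv2.INTER_LINEAR)
i0=np.searchsorted(A,0.29); H=70
T=polar(rim,0)[:,i0-H:i0+H]
def angle(im,q):
    S=polar(im,q); m=cv2.matchTemplate(S,T,cv2.TM_CCOEFF_NORMED)[0]; k=int(m.argmax())
    d=0
    if 0<k<len(m)-1: d=(m[k-1]-m[k+1])/(2*(m[k-1]-2*m[k]+m[k+1]))
    return A[0]+(k+d+H)*0.004+(0.29-A[i0]),m[k]
def watch(n,tag):
    L=[]
    for _ in range(n):
        o=bot.get_obs(); im=bot.capture("scene"); q=(o["tool_pos"][:2]-g0)@ey
        L.append((o["time"],q,im))
    pickle.dump(L,open(tag+".pkl","wb")); print("now",bot.get_obs()["time"])
    return L
def fit(L,w=None):
    t=np.array([l[0] for l in L]); q=np.array([l[1] for l in L]); z=np.array([angle(l[2],l[1]) for l in L])
    print("q",q.min().round(2),q.max().round(2)); print(np.c_[t,z].round(3)[::3].tolist())
    def model(x): return x[0]*np.cos(x[3]*(t-t[-1]))+x[1]*np.sin(x[3]*(t-t[-1]))+x[2]
    f=lambda x:model(np.r_[x,w] if w else x)-z[:,0]
    r=least_squares(f,[.05,.05,0] if w else [.1,.1,0,4.55]); x=np.r_[r.x,w] if w else r.x
    print("C,S,off,w",x.round(4),"amp",np.hypot(x[0],x[1]).round(4),"t_ref",t[-1],"rms",np.std(r.fun).round(4))
    return x
E
python3 - <<'E'
from track import *
o=bot.get_obs(); print({k:np.round(o[k],2) for k in("time","tool_pos","grip_width","contact_force")},(o["tool_pos"][:2]-g0)@ex)
fit(watch(32,"a"))
E
```

```text
{'time': np.float64(4.82), 'tool_pos': array([ 426.89, -136.07,  279.87]), 'grip_width': np.float64(25.82), 'contact_force': array([ 6.92, -1.7 , -3.87])} -40.43258163443698
now 6.425
q 0.03 0.08
[[4.825, -0.117, 0.712], [4.975, -0.179, 0.705], [5.125, -0.163, 0.706], [5.275, -0.076, 0.717], [5.425, 0.069, 0.8], [5.575, 0.204, 0.937], [5.725, 0.276, 0.993], [5.875, 0.259, 0.988], [6.025, 0.162, 0.889], [6.175, 0.006, 0.762], [6.325, -0.112, 0.715]]
C,S,off,w [-0.1929 -0.1324  0.0458  4.2185] amp 0.234 t_ref 6.375 rms 0.0047
```

```bash
cat > ana.py <<'E'
from track import *
def ana(tag):
    L=pickle.load(open(tag+".pkl","rb"))
    t=np.array([l[0] for l in L]); z=np.array([angle(l[2],l[1])[0] for l in L])
    for n in(1,2,3):
        f=lambda x:x[2]+sum(x[3+k]*np.cos((k+1)*x[0]*(t-x[1])) for k in range(n))-z
        r=least_squares(f,[4.3,5.77,0,.25]+[0]*(n-1)); print(n,r.x.round(4),np.std(r.fun).round(4))
E
python3 - <<'E'
import track as T, numpy as np
from ana import ana
ana("a")
# narrower template, r beyond 85
T.Rr=np.arange(85,172,1.5); T.H=60; T.T=T.polar(T.rim,0)[:,T.i0-T.H:T.i0+T.H]; print("narrow"); ana("a")
E
```

```text
1 [4.2185 5.7729 0.0458 0.234 ] 0.0047
2 [4.1854e+00 5.7735e+00 4.4500e-02 2.3400e-01 5.4000e-03] 0.0035
3 [ 4.1818e+00  5.7737e+00  4.4500e-02  2.3380e-01  5.6000e-03 -3.5000e-03] 0.0025
narrow
1 [4.0942 5.775  0.0545 0.2324] 0.0077
2 [ 4.1594  5.7738  0.0571  0.2323 -0.0103] 0.005
3 [ 4.1621e+00  5.7737e+00  5.7200e-02  2.3230e-01 -1.0400e-02  1.1000e-03] 0.0049
```

```bash
cat > plan.py <<'E'
import numpy as np
def plan(th,om,dq,w,N,dt=.125):
    """th,om at start; trolley moves dq (m); returns row increments (m)"""
    L=9.81/w**2; c,s=np.cos(w*dt),np.sin(w*dt)
    F=np.array([[c,s/w],[-w*s,c]]); b=-np.array([s/w,c-1]); # th response to a velocity step dv at row start: om -= dv/L
    # state at end after N rows: sum over dv_k (k=0..N), last dv at end
    P=[np.linalg.matrix_power(F,N-k) for k in range(N+1)]
    A=np.zeros((4,N+1)); rhs=np.zeros(4)
    for k in range(N+1):
        A[:2,k]=P[k]@[0,-1/L]; A[2,k]=1; A[3,k]=(N-k)*dt
    rhs[:2]=-P[0]@[th,om]; rhs[3]=dq
    dv=np.linalg.pinv(A)@rhs
    v=np.cumsum(dv)[:N]; st=np.array([th,om]); tr=[]
    for k in range(N): st=F@(st+[0,-dv[k]/L]); tr.append(st[0])
    return (v*dt),np.array(tr)
E
python3 - <<'E'
from plan import *
w=4.2; t=6.425+.04; ph=w*(t-5.774)
for N in (12,15,18,20):
    d,tr=plan(.277*np.cos(ph),-.277*w*np.sin(ph),.220,w,N)
    print(N,(d*1000).round(1).tolist(),abs(tr).max().round(3), (abs(np.diff(d)).max()/.125**2).round(2), tr.round(2).tolist())
E
```

```text
12 [-6.9, -4.9, 4.8, 18.7, 32.5, 42.2, 45.1, 40.4, 29.7, 16.2, 4.3, -2.0] 0.254 0.89 [-0.25, -0.17, -0.06, 0.04, 0.11, 0.13, 0.11, 0.07, 0.03, 0.0, -0.0, 0.0]
15 [-0.9, 3.3, 11.8, 22.7, 33.2, 40.6, 42.8, 39.2, 30.5, 18.6, 6.4, -3.5, -9.2, -9.7, -6.0] 0.264 0.78 [-0.26, -0.2, -0.09, 0.02, 0.11, 0.16, 0.16, 0.12, 0.07, 0.01, -0.02, -0.03, -0.02, -0.01, 0.0]
18 [-0.4, 3.8, 12.1, 22.6, 32.6, 39.6, 41.8, 38.4, 30.0, 18.6, 6.7, -3.1, -8.9, -10.0, -7.2, -2.3, 2.2, 3.6] 0.265 0.76 [-0.27, -0.2, -0.09, 0.02, 0.11, 0.16, 0.16, 0.12, 0.07, 0.01, -0.02, -0.04, -0.03, -0.02, 0.0, 0.01, 0.01, 0.0]
20 [-2.0, 0.3, 6.3, 14.8, 23.5, 30.2, 33.1, 31.3, 25.2, 16.4, 6.9, -1.0, -5.5, -5.8, -2.3, 3.5, 9.5, 13.4, 13.4, 8.8] 0.262 0.61 [-0.26, -0.19, -0.07, 0.04, 0.14, 0.18, 0.17, 0.12, 0.04, -0.03, -0.07, -0.09, -0.07, -0.03, 0.01, 0.04, 0.04, 0.03, 0.02, -0.0]
```

>>> servo_tool:
  deltas:
    - [[0,0.0069,0],[0,0,0]]
    - [[0,0.0049,0],[0,0,0]]
    - [[0,-0.0048,0],[0,0,0]]
    - [[0,-0.0187,0],[0,0,0]]
    - [[0,-0.0325,0],[0,0,0]]
    - [[0,-0.0422,0],[0,0,0]]
    - [[0,-0.0451,0],[0,0,0]]
    - [[0,-0.0404,0],[0,0,0]]
    - [[0,-0.0297,0],[0,0,0]]
    - [[0,-0.0162,0],[0,0,0]]
    - [[0,-0.0043,0],[0,0,0]]
    - [[0,0.002,0],[0,0,0]]
    - [[0,0,0],[0,0,0]]
    - [[0,0,0],[0,0,0]]

```text
time: 8.18
tool_pos: [442.6, 83.8, 279.9]
tcp_rot: [-3.141, -0.003, -0.07]
contact_force: [8.3, 1.6, -4.1]
grip_width: 26.0
finger_force: 30.0
```

Run:
```python
from track import *
o=bot.get_obs(); print({k:np.round(o[k],2) for k in("time","tool_pos","grip_width","contact_force")},(o["tool_pos"][:2]-g0)@ex,(o["tool_pos"][:2]-g0)@ey)
L=watch(34,"b"); fit(L); fit(L,4.2)
cv2.imwrite("pics/s2.png",cv2.resize(L[-1][2][190:390,150:420,::-1],None,fx=2.9,fy=2.9))
```

```text
{'time': np.float64(8.18), 'tool_pos': array([442.64,  83.83, 279.87]), 'grip_width': np.float64(26.04), 'contact_force': array([ 8.27,  1.59, -4.1 ])} -40.16533317459197 220.52169957833965
now 9.875
q 220.5 220.55
[[8.175, 0.097, 0.702], [8.325, 0.084, 0.697], [8.475, 0.083, 0.692], [8.625, 0.093, 0.701], [8.775, 0.109, 0.698], [8.925, 0.13, 0.708], [9.075, 0.141, 0.712], [9.225, 0.145, 0.712], [9.375, 0.133, 0.711], [9.525, 0.118, 0.704], [9.675, 0.098, 0.702], [9.825, 0.085, 0.697]]
C,S,off,w [-0.028  -0.0125  0.1135  4.1834] amp 0.0306 t_ref 9.825 rms 0.0016
q 220.5 220.55
[[8.175, 0.097, 0.702], [8.325, 0.084, 0.697], [8.475, 0.083, 0.692], [8.625, 0.093, 0.701], [8.775, 0.109, 0.698], [8.925, 0.13, 0.708], [9.075, 0.141, 0.712], [9.225, 0.145, 0.712], [9.375, 0.133, 0.711], [9.525, 0.118, 0.704], [9.675, 0.098, 0.702], [9.825, 0.085, 0.697]]
C,S,off,w [-0.0282 -0.0121  0.1136  4.2   ] amp 0.0307 t_ref 9.825 rms 0.0016
```

View pics/s2.png

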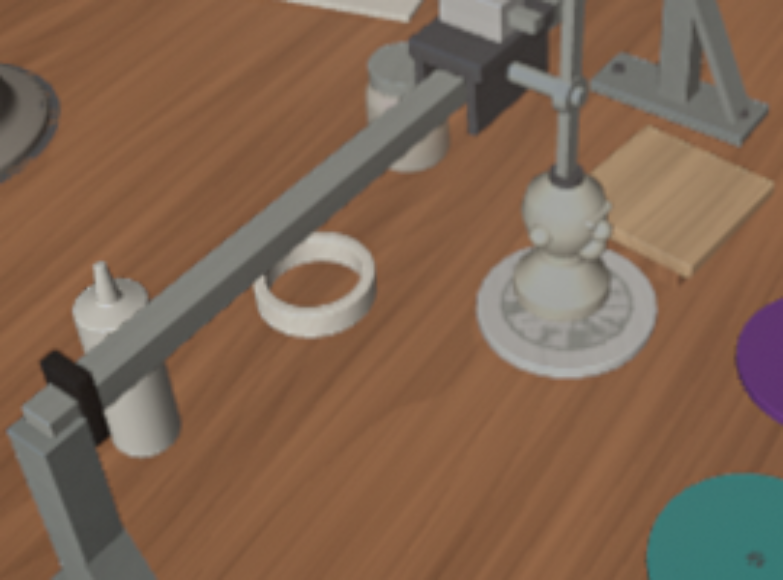

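```bash
cat >> track.py <<'E'
def retemplate(L,z0):
    global T,i0
    z=np.array([angle(l[2],l[1])[0] for l in L]); k=abs(z-z0).argmin(); i0=np.searchsorted(A,0.0)
    # template centred on A=z[k]-z0 == 0
    T=polar(L[k][2],L[k][1])[:,i0-H:i0+H]
def angle0(im,q):
    S=polar(im,q); m=cv2.matchTemplate(S,T,cv2.TM_CCOEFF_NORMED)[0]; k=int(m.argmax())
    d=(m[k-1]-m[k+1])/(2*(m[k-1]-2*m[k]+m[k+1])) if 0<k<len(m)-1 else 0
    return A[0]+(k+d+H)*0.004-A[i0],m[k]
E
python3 - <<'E'
import track
from track import *
L=pickle.load(open("b.pkl","rb")); retemplate(L,.1135); track.angle=angle0; fit(L); fit(L,4.2)
gt=np.r_[g0,321]; W=pickle.load(open("w1.pkl","rb"))
ct=lambda u,v:np.array([200+u/2.95,205+v/2.95])
for n,c,hub,gr in(("scene",None,(345.2,293.4),(197,212.3)),("top",None,ct(231,127),ct(541,268)),("wrist",W,(152.5,65),(326,242))):
    r=least_squares(lambda p:proj(n,[p[0],p[1],30],c)[0]-hub,[630,70]).x
    e=proj(n,gt,c)[0]-gr
    r2=least_squares(lambda p:proj(n,[p[0],p[1],30],c)[0]-hub-e,[630,70]).x
    print(n,[( ((x-g0)@ex-84+0).round(1)-0,((x-g0)@ey).round(1)) for x in(r,r2)],"griperr px",e.round(1))
E
```

```text
q 220.5 220.55
[[8.175, -0.022, 0.996], [8.325, -0.036, 0.993], [8.475, -0.038, 0.992], [8.625, -0.027, 0.995], [8.775, -0.006, 0.998], [8.925, 0.015, 0.997], [9.075, 0.03, 0.993], [9.225, 0.032, 0.993], [9.375, 0.021, 0.996], [9.525, -0.001, 0.999], [9.675, -0.022, 0.995], [9.825, -0.035, 0.993]]
C,S,off,w [-3.310e-02 -1.390e-02 -3.400e-03  4.202e+00] amp 0.0359 t_ref 9.825 rms 0.0005
q 220.5 220.55
[[8.175, -0.022, 0.996], [8.325, -0.036, 0.993], [8.475, -0.038, 0.992], [8.625, -0.027, 0.995], [8.775, -0.006, 0.998], [8.925, 0.015, 0.997], [9.075, 0.03, 0.993], [9.225, 0.032, 0.993], [9.375, 0.021, 0.996], [9.525, -0.001, 0.999], [9.675, -0.022, 0.995], [9.825, -0.035, 0.993]]
C,S,off,w [-3.31e-02 -1.40e-02 -3.40e-03  4.20e+00] amp 0.0359 t_ref 9.825 rms 0.0005
scene [(np.float64(68.6), np.float64(224.9)), (np.float64(65.3), np.float64(224.5))] griperr px [-1.4 -0.5]
top [(np.float64(64.4), np.float64(217.8)), (np.float64(72.7), np.float64(217.9))] griperr px [-0.1 -3.3]
wrist [(np.float64(68.5), np.float64(220.8)), (np.float64(68.4), np.float64(222.5))] griperr px [-1.3  0.1]
```

Run:
```python
from plan import *
w=4.202;C,S=-.0331,-.0139;a=w*(9.875+.04-9.825)
for N in(8,10,12):
    d,tr=plan(C*np.cos(a)+S*np.sin(a),w*(S*np.cos(a)-C*np.sin(a)),.001,w,N)
    print(N,(d*1000).round(1).tolist(),tr.round(3).tolist())
```

```text
8 [-5.7, -5.4, -1.7, 2.5, 4.8, 4.5, 2.2, -0.3] [-0.022, -0.002, 0.012, 0.015, 0.01, 0.003, -0.0, -0.0]
10 [-4.1, -4.4, -2.1, 1.1, 3.8, 4.8, 3.8, 1.4, -1.1, -2.1] [-0.024, -0.006, 0.011, 0.018, 0.017, 0.009, 0.0, -0.004, -0.004, -0.0]
12 [-2.3, -2.7, -1.5, 0.5, 2.5, 3.8, 3.8, 2.6, 0.6, -1.4, -2.6, -2.3] [-0.027, -0.011, 0.006, 0.019, 0.022, 0.018, 0.009, -0.001, -0.007, -0.007, -0.004, -0.0]
```

>>> servo_tool:
  deltas:
    - [[0,0.0057,0],[0,0,0]]
    - [[0,0.0054,0],[0,0,0]]
    - [[0,0.0017,0],[0,0,0]]
    - [[0,-0.0025,0],[0,0,0]]
    - [[0,-0.0048,0],[0,0,0]]
    - [[0,-0.0045,0],[0,0,0]]
    - [[0,-0.0022,0],[0,0,0]]
    - [[0,0.0003,0],[0,0,0]]
    - [[0,0,0],[0,0,0]]
    - [[0,0,0],[0,0,0]]

```text
time: 11.12
tool_pos: [442.7, 84.3, 279.8]
tcp_rot: [-3.141, -0.003, -0.071]
contact_force: [7.8, 0.2, -4.1]
grip_width: 25.5
finger_force: 30.0
```

Run:
```python
import track
from track import *
from plan import plan
B=pickle.load(open("b.pkl","rb")); retemplate(B,.1135); track.angle=angle0
L=watch(32,"c"); x=fit(L,4.202); C_,S_,_,w=x; a=w*(.05+.04)
d,tr=plan(C_*np.cos(a)+S_*np.sin(a),w*(S_*np.cos(a)-C_*np.sin(a)),0,w,8); print((d*1000).round(2).tolist())
W=bot.camera_model("wrist"); cv2.imwrite("pics/w2.png",bot.capture("wrist")[:,:,::-1])
```

```text
now 12.725
q 220.93 220.97
[[11.125, -0.005, 0.999], [11.275, -0.007, 0.998], [11.425, -0.009, 0.998], [11.575, -0.009, 0.998], [11.725, -0.007, 0.998], [11.875, -0.005, 0.999], [12.025, -0.001, 0.998], [12.175, 0.002, 0.998], [12.325, 0.002, 0.998], [12.475, -0.001, 0.998], [12.625, -0.005, 0.999]]
C,S,off,w [-1.400e-03 -5.500e-03 -4.000e-03  4.202e+00] amp 0.0057 t_ref 12.675 rms 0.0007
[-0.04, -0.4, -0.69, -0.67, -0.28, 0.34, 0.86, 0.87]
```

View pics/w2.png

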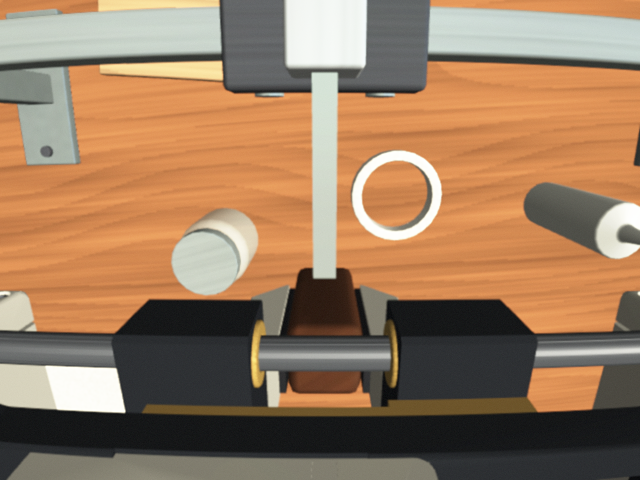

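The wrist view shows the grip at (325,330), held squarely between the pads, with the bolt out and the jar and tape untouched. One more fine correction for the 0.006 rad left.

Run:
```python
from plan import *
w=4.202;C,S=-.0014,-.0055;a=w*(.10+.04)
d,tr=plan(C*np.cos(a)+S*np.sin(a),w*(S*np.cos(a)-C*np.sin(a)),.0005,w,8); print((d*1000).round(1).tolist(),tr.round(4))
```

```text
[-0.1, -0.4, -0.6, -0.5, -0.1, 0.5, 0.9, 0.8] [-0.0053 -0.0044 -0.0021  0.0006  0.0024  0.0026  0.0014 -0.    ]
```

>>> servo_tool:
  deltas:
    - [[0,0.0001,0],[0,0,0]]
    - [[0,0.0004,0],[0,0,0]]
    - [[0,0.0006,0],[0,0,0]]
    - [[0,0.0005,0],[0,0,0]]
    - [[0,0.0001,0],[0,0,0]]
    - [[0,-0.0005,0],[0,0,0]]
    - [[0,-0.0009,0],[0,0,0]]
    - [[0,-0.0008,0],[0,0,0]]
    - [[0,0,0],[0,0,0]]

```text
time: 13.9
tool_pos: [442.7, 84.2, 279.9]
tcp_rot: [3.141, -0.003, -0.071]
contact_force: [8.4, -2.8, -3.8]
grip_width: 25.8
finger_force: 30.0
```

Run:
```python
import track
from track import *
B=pickle.load(open("b.pkl","rb")); retemplate(B,.1135); track.angle=angle0
fit(watch(34,"d"),4.202)
```

```text
now 15.6
q 220.9 220.93
[[13.9, -0.003, 0.999], [14.05, -0.005, 0.999], [14.2, -0.006, 0.998], [14.35, -0.007, 0.998], [14.5, -0.007, 0.998], [14.65, -0.006, 0.999], [14.8, -0.005, 0.999], [14.95, -0.004, 0.999], [15.1, -0.002, 0.999], [15.25, -0.002, 0.999], [15.4, -0.003, 0.999], [15.55, -0.005, 0.999]]
C,S,off,w [-0.000e+00 -2.600e-03 -4.900e-03  4.202e+00] amp 0.0026 t_ref 15.55 rms 0.0003
```

>>> servo_tool:
  deltas:
    - [[0,0,0],[0,0,0]]
    - [[0,0,0],[0,0,0]]
    - [[0,0,0],[0,0,0]]
    - [[0,0,0],[0,0,0]]
    - [[0,0,0],[0,0,0]]
    - [[0,0,0],[0,0,0]]
    - [[0,0,0],[0,0,0]]
    - [[0,0,0],[0,0,0]]
    - [[0,0,0],[0,0,0]]
    - [[0,0,0],[0,0,0]]
    - [[0,0,0],[0,0,0]]
    - [[0,0,0],[0,0,0]]
    - [[0,0,0],[0,0,0]]
    - [[0,0,0],[0,0,0]]
    - [[0,0,0],[0,0,0]]
    - [[0,0,0],[0,0,0]]
    - [[0,0,0],[0,0,0]]
    - [[0,0,0],[0,0,0]]
    - [[0,0,0],[0,0,0]]
    - [[0,0,0],[0,0,0]]

```text
time: 18.1
tool_pos: [442.7, 84.2, 279.9]
tcp_rot: [3.141, -0.003, -0.071]
contact_force: [7.0, -2.9, -4.7]
grip_width: 25.7
finger_force: 30.0
```

>>> servo_tool:
  deltas:
    - [[0,0,0],[0,0,0]]
    - [[0,0,0],[0,0,0]]
    - [[0,0,0],[0,0,0]]
    - [[0,0,0],[0,0,0]]
    - [[0,0,0],[0,0,0]]
    - [[0,0,0],[0,0,0]]
    - [[0,0,0],[0,0,0]]
    - [[0,0,0],[0,0,0]]
  fingers: 1

```text
time: 19.1
tool_pos: [441.9, 85.0, 279.7]
tcp_rot: [3.142, -0.0, -0.07]
contact_force: [0.1, 0.1, -0.8]
grip_width: 91.7
finger_force: 0.0
```

>>> servo_tool:
  deltas:
    - [[0,0,-0.01],[0,0,0]]
    - [[0,0,-0.025],[0,0,0]]
    - [[0,0,-0.03],[0,0,0]]
    - [[0,0,-0.03],[0,0,0]]
    - [[0,0,-0.03],[0,0,0]]
    - [[0,0,0],[0,0,0]]

```text
time: 19.85
tool_pos: [442.7, 85.0, 407.3]
tcp_rot: [-3.141, -0.005, -0.07]
contact_force: [0.5, 0.0, -0.9]
grip_width: 91.9
finger_force: 0.0
```

Run:
```python
import track
from track import *
B=pickle.load(open("b.pkl","rb")); retemplate(B,.1135)
L=[(l[0],220.9,l[2]) for l in watch(32,"e")]
track.angle=angle0; fit(L,4.202)
a=cv2.resize(bot.capture("wrist")[:,:,::-1],(400,300)); b=cv2.resize(L[-1][2][140:380,200:520,::-1],(400,300))
cv2.imwrite("pics/f.png",np.hstack([a,b]))
```

```text
now 21.45
q 220.9 220.9
[[19.85, -0.003, 0.999], [20.0, -0.005, 0.999], [20.15, -0.005, 0.999], [20.3, -0.007, 0.998], [20.45, -0.007, 0.998], [20.6, -0.006, 0.998], [20.75, -0.005, 0.999], [20.9, -0.004, 0.999], [21.05, -0.003, 0.999], [21.2, -0.003, 0.999], [21.35, -0.003, 0.999]]
C,S,off,w [ 1.000e-03 -1.800e-03 -4.800e-03  4.202e+00] amp 0.002 t_ref 21.4 rms 0.0002
```

View pics/f.png

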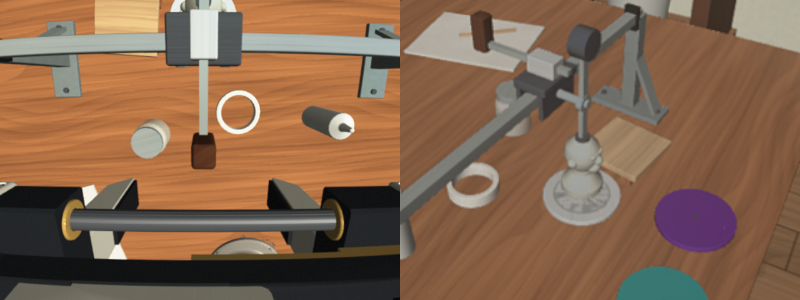

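The left half shows the grip free at (203,150) with the bolt out. The right half shows the head plumb over the aluminium wheel at (581,195), with the other things undisturbed.

```bash
python3 -c "
from plant import bot
print(bot.close_job())"
```

```text
the job is handed in; nothing more can be done
None
```

The job is handed in at about 21.5 s: the bolt is fully out, the head hangs still (about 0.002 rad of swing) within about 3–4 mm of the aluminium wheel's middle by the camera estimates, and the gripper is clear; no verdict came back.

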